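Seat and clamp a chromatography column in its V-saddle holder

ROBOT

A 7-joint arm with a two-finger parallel gripper is mounted at the origin on the work surface. World frame = base frame: x ahead of the robot, y to its left, z up, the work surface at z = 0. Lengths are in m, angles in rad, forces in N, time in s.
With the tool pointing down it reaches from about 0.425 to 0.875 m from the base axis. Payload 4.7 kg.
Tool frame: the origin (TCP) lies between the finger pads; the fingertips stand 25 mm ahead of it and the grasp point (between the pads) lies 6 mm ahead of it; z points along the fingers, y is the line along which they close (so a half turn about z gives the same grasp; the last joint's range is limited). The gripper opens to 87 mm and grips with 3 to 60 N. Pads are 19 mm wide; open, the fingers measure 117 mm over their backs; the gripper's body (75 mm by 190 mm) begins 51 mm behind the grasp point.
Start: joints at [1.197, 0.321, -0.07, 1.45, 0.023, 1.371, -0.057], TCP at [0.246, -0.602, 0.248] pointing down, gripper open.
Joint ranges: [-2.86, 2.86], [-0.3, 2.09], [-1.38, 1.24], [0.06, 2.45], [-1.56, 4.7], [0.09, 2.05], [-2.69, 2.69]. Speed limits (rad/s): [2.57, 2.57, 3.14, 3.14, 3.14, 3.14, 3.14].

INTERFACE

Orientations are given as a rotation vector (axis times angle).
In Python, from station import ctrl gives the robot as it stands.
- The arm moves only by the tool carry_out, never from a script. Its argument "rows" is text: rows parted by semicolons, each of 7 numbers parted by spaces: the shift along the tool's x, y, z in m, then the turn, a rotation vector about the tool's x, y, z in rad, then the finger opening in m, from 0 to 0.087. In form: dx dy dz wx wy wz claw; .... A call has 1 to 5 rows; each row shifts and turns the commanded pose from where the row before left it, along the tool's axes as they then stand; what a row does not reach is not made up. A row lasts 1/8 s, in which the tool goes at most 62.5 mm and 10.7 degrees, less where a joint would pass 70% of its speed; a pose out of reach is approached as far as the arm can. A call with a gripper value outside its range is refused whole. The fingers move at their own pace and stop on an object; "newtons" is the grip in N (left out, the last holds). Time passes only in rows, so rows that do not move let the fingers close. It gives the time, the measured TCP pose, the force, the opening and the grip force at its end, in the units of the state.
- ctrl.sense(): the state, without advancing time (a new reading comes with each control period).
- ctrl.capture(name): name is "scene" or "top" or "wrist"; returns the picture (384x512x3 uint8, red, green, blue); there is no depth.
- ctrl.camera_params(name): a dict with "fovy" (degrees; the focal length in pixels is half the picture's height over the tangent of half this angle, whatever the lens; pixels are square), "cx", "cy" (the principal point, pixels), "extrinsics" (4x4, takes a point from camera to world coordinates). Camera axes: x right, y up, looking along -z (the intrinsics and any distortion apply to the point x, -y, -z); pixel columns grow to the right and rows downward; lengths in m; the calibration is good to about 2 mm. A picture is of the moment at which its call begins: read the wrist's pose just before it. camera_params takes no time and is no camera call; for the wrist camera it gives the pose at the moment of the call.
- ctrl.sign_off(): hands the job in; it is judged then, once.
The state is a dict: "time_s": time; "qpos": joint angles; "joint_vel": joint speeds; "joint_efforts": joint torques, N m; "tcp_pos": TCP position; "eef_rot": TCP orientation; "ft_force": force on the tool from outside, world axes, zero at the start; "wrist_torque": the same for the moment, N m; "width": finger opening in m; "grasp_force": force on a finger pad.
Only numpy, scipy, OpenCV 4.12 (cv2) and the standard library are available. Lean on these libraries where they do the work, as an engineer would, in place of code of your own. Each camera call takes 0.05 s, during which the arm holds its last target. There are 200 camera calls.

TASK

Take the longer of the two steel columns out of the storage tray and lower it (do not drop it) into the holder's pair of V-saddles, centred so that its thick end caps straddle the saddles and the slim barrel lies fully down in both Vs; let go of it there while the hold-down arm is still swung open. Then swing the arm over and press it fully down onto the barrel, leaving the column seated, the other column in its rest and the jar and measuring cylinder alone.

Things in the scene. Friction and masses are not known exactly. Their poses are not given: they have to be found in the camera images.
- long_column: Column to load: steel, barrel 32 mm in diameter, 122 mm long between two end caps 40 mm in diameter, 18 mm long, each with a 12 mm diameter, 8 mm stub (174 mm overall); ends alike; about 0.45 kg. Origin on the axis at mid-length, x along the axis, roll meaningless. In the tray it lies level on its caps, origin 26 mm above the table, mid-barrel free for fingers.
- short_column: The other column, to be left in its rest: same diameters but a barrel only 72 mm long (124 mm overall). Origin on the axis at mid-length, x along it.
- tray: Fixed grey plastic tray 210 x 230 mm, floor 6 mm thick, rim 12 mm high. Origin at the centre of its underside. Two rests parallel to its x axis, at y = +52 and -52 mm, one column in each (either may hold the long one); a rest is a pair of ribs 36 mm apart, 8 mm above the tray floor, with none over the middle 80 mm of the length so that fingers can go in.
- holder: Fixed grey-painted holder, base plate 130 (x) by 200 mm (y -90 to +110), 8 mm thick. Origin on its underside, below the midpoint of the V line, which runs along x. Two 90-degree V-saddles open upward, 34 to 54 mm either side of the midpoint, 60 mm wide, tops about 52 mm above the table; the 68 mm gap between them is free for fingers. The arm's hinge posts are on the +y side.
- seat (a point): Point on the holder, 52 mm above the table: where the column's origin lies when it is seated and centred lengthways (end caps then clear the saddles by 7 mm at each end). Axes as the holder: the seated column lies along x.
- clamp_hinge (a point): Point on the hinge axis of the hold-down arm (axis parallel to the holder's x), at 78 mm in holder +y and 74 mm above the table, between two hinge posts 84 mm high.
- clamp_bar (a point): Centre of the round steel cross bar at the free end of the hold-down arm: 16 mm in diameter, 80 mm long, parallel to the holder's x, 138 mm from the hinge axis. The arm is a flat steel bar 16 mm wide, 10 mm thick, over the gap between the saddles. When down, the bar lies on the holder's -y side, 60 mm from the V line, 74 mm above the table.
- clamp (a joint): Angle of the hold-down arm: 0 = level, its pad resting on the barrel of a seated column; 1.57 = upright; it starts at 1.75 to 2.05, leaning away from the saddles; stops at -0.2 and 2.2. The hinge is stiff (0.25 N m of friction), so the arm stays where it is left; 2 to 4 N at the bar moves it.
- jar: Bystander: amber jar, 68 mm in diameter, 85 mm high, loose on the table. Origin at the centre of its underside.
- measuring_cylinder: Bystander: glass measuring cylinder, foot 72 mm and tube 38 mm in diameter, 196 mm high, loose on the table. Origin at the centre of its underside.
Not all that is in view belongs to the job. Of the things that look like the holder, the larger one is meant. Leave any brown or red look-alike of the long_column alone.

How it is judged:
On the way:
1. the long column lies down in both V-saddles, caps straddling them, let go, with the hold-down arm still open (x of long_column in the frame of seat between -0.0085 and 0.0085 m and y of long_column in the frame of seat between -0.003 and 0.003 m and z of long_column in the frame of seat between -0.003 and 0.0025 m and angle between the x axis of long_column and the x axis of seat, either way round below 0.03 rad and contact force between the fingers and long_column below 0.1 N and value of joint clamp above 1.2 rad), for 0.2 s.
At the end, for the whole second after the job is handed in: Long column at rest in both V-saddles: within 8.5 mm lengthways, 3 mm sideways, 2.5 mm in height of the seat, axis within 0.03 rad; arm down on it (within 0.035 rad of level); short column within 15 mm, jar and measuring cylinder within 30 mm of their starts (x of long_column in the frame of seat between -0.0085 and 0.0085 m and y of long_column in the frame of seat between -0.003 and 0.003 m and z of long_column in the frame of seat between -0.003 and 0.0025 m and angle between the x axis of long_column and the x axis of seat, either way round below 0.03 rad and value of joint clamp between -0.035 and 0.035 rad and linear speed of long_column below 0.02 m/s and distance of short_column from where it was at the start of the episode below 0.015 m and distance of each of jar, measuring_cylinder from where it was at the start of the episode below 0.03 m); the robot touches nothing.
It fails at once if the long column is dropped or thrown (moves faster than 0.45 m/s, about a 10 mm fall, while not held) (linear speed of long_column above 0.45 m/s and contact force between the fingers and long_column below 0.05 N).
It fails at once if the jar or the measuring cylinder is knocked over (angle between any of jar, measuring_cylinder's own z axis and vertical above 0.5 rad).
It fails at once if the short column is taken out of its rest (moved more than 40 mm) (distance of short_column from where it was at the start of the episode above 0.04 m).
It also fails if it takes over 67 s, if anything falls off the work surface, if the arm or the gripper's body presses on something with over 40 N, if the wrist force passes 120 N, or if a joint passes its speed limit or range.

## Working session

There is one attempt and no reset: what is moved stays moved. The work goes in short steps, Python scripts to look and compute and a tool call to move; the robot and the scene stay as the last step left them, time stands still between calls to the robot, and variables do not carry over. Pictures are saved under pics/ and viewed, at most 10 in all, crops included, and the job is handed in when it is done.

Besides the shell and the picture viewer there is one more tool, called after ">>>" as a command line: name --argument value ..., lists and objects as JSON in quotes. carry_out: Moves the arm, as the interface text tells. Its arguments: {"type":"object","properties":{"rows":{"type":"string"},"newtons":{"type":"number"}},"required":["rows"]}

```bash
ls; mkdir -p pics
python3 - <<'E'
from station import ctrl
import cv2,numpy as np
np.set_printoptions(precision=4,suppress=True)
ims=[]
for n in("scene","top"):
    p=ctrl.camera_params(n);print(n,p)
    im=ctrl.capture(n);cv2.imwrite(f"pics/{n}0.png",im[:,:,::-1])
    np.save(f"pics/{n}0.npy",im)
s=ctrl.sense();print(s)
E
```

```text
pics
scene {'fovy': 43.18947231285379, 'cx': 258.6974522276327, 'cy': 191.43349026641505, 'extrinsics': array([[ 0.7502, -0.4957,  0.4377,  1.1212],
       [ 0.6612,  0.5574, -0.5021, -0.633 ],
       [ 0.0049,  0.666 ,  0.7459,  1.1679],
       [ 0.    ,  0.    ,  0.    ,  1.    ]])}
top {'fovy': 43.31431202443618, 'cx': 250.63080146141814, 'cy': 190.09201760090667, 'extrinsics': array([[ 0.0282,  0.9978, -0.0607,  0.4065],
       [-0.9992,  0.0298,  0.0249,  0.1333],
       [ 0.0267,  0.0599,  0.9978,  1.5674],
       [ 0.    ,  0.    ,  0.    ,  1.    ]])}
{'time_s': 0.1, 'qpos': array([ 1.1971,  0.3217, -0.0701,  1.4515,  0.0226,  1.3708, -0.0569]), 'joint_vel': array([-0.0008, -0.001 ,  0.0015,  0.    , -0.0002,  0.0002,  0.0001]), 'joint_efforts': array([ -0.001 , -49.2571,  -0.4065, -31.3398,  -0.0643,   0.0395,
         0.0001]), 'tcp_pos': array([ 0.2456, -0.6013,  0.2466]), 'eef_rot': array([-3.0811, -0.6051,  0.0006]), 'ft_force': array([ 0.1767,  0.5795, -0.3423]), 'wrist_torque': array([-0.0116, -0.0617, -0.0222]), 'grasp_force': 0.0, 'width': 0.08678129405575684}
```

View pics/top0.png

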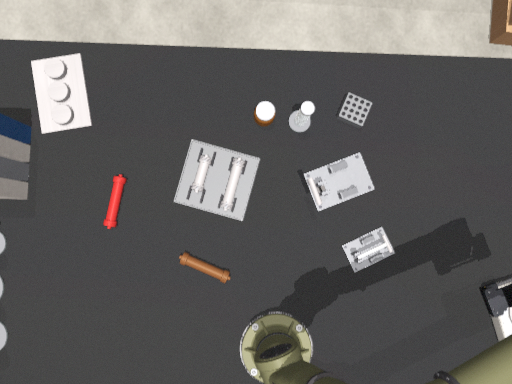

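View pics/scene0.png

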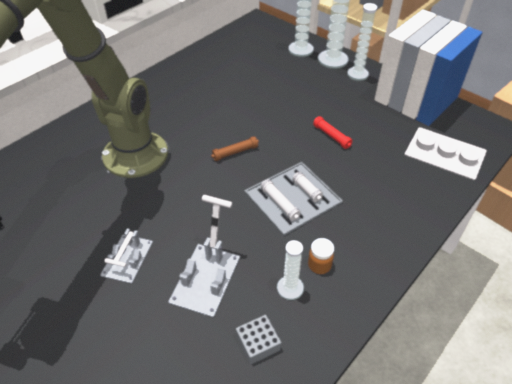

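The top view shows the tray at about (217,180), with white columns at (202,172), shorter, and (233,183), longer. The larger holder is at (338,181) and the small look-alike at (368,249). The red (115,200) and brown (205,267) rods are decoys. The white column at (233,183) fits because it lies in the tray and is the longer of the two. In the scene view the clamp arm stands upright, with its bar at (217,201).

```bash
cat > h.py <<'E'
from station import ctrl
import cv2,numpy as np
np.set_printoptions(precision=4,suppress=True)
def ray(p,uv):
    f=192/np.tan(np.radians(p["fovy"])/2);uv=np.atleast_2d(uv).astype(float)
    d=np.c_[(uv[:,0]-p["cx"])/f,-(uv[:,1]-p["cy"])/f,-np.ones(len(uv))]
    E=p["extrinsics"];return E[:3,3],d@E[:3,:3].T
def onz(p,uv,z):
    o,d=ray(p,uv);return o+d*((z-o[2])/d[:,2])[:,None]
def proj(p,X):
    f=192/np.tan(np.radians(p["fovy"])/2);E=p["extrinsics"]
    c=(np.atleast_2d(X)-E[:3,3])@E[:3,:3]
    return np.c_[p["cx"]+f*c[:,0]/-c[:,2],p["cy"]-f*c[:,1]/-c[:,2]]
def two(p1,u1,p2,u2):
    o1,d1=ray(p1,u1);o2,d2=ray(p2,u2)
    A=np.c_[d1[0],-d2[0]];t=np.linalg.lstsq(A,o2-o1,rcond=None)[0]
    a=o1+t[0]*d1[0];b=o2+t[1]*d2[0];return (a+b)/2,np.linalg.norm(a-b)
E
python3 - <<'E'
from h import *
im=np.load("pics/top0.npy");p=ctrl.camera_params("top")
g=cv2.cvtColor(im,cv2.COLOR_RGB2GRAY)
m=(g>95).astype(np.uint8);m[:60]=0
n,l,st,ce=cv2.connectedComponentsWithStats(m)
for i in range(1,n):
    if st[i,4]>150 and 160<ce[i,0]<400 and ce[i,1]<275:
        c=cv2.findContours((l==i).astype(np.uint8),0,2)[0][0]
        r=cv2.minAreaRect(c);b=cv2.boxPoints(r);w=onz(p,b,0.008)
        print(st[i],r,"\n",w[:,:2],w[:,:2].mean(0),np.linalg.norm(w[1]-w[0]),np.linalg.norm(w[2]-w[1]))
t=im[135:225,170:265];print(np.percentile(cv2.cvtColor(t,7),[10,50,75,90,97]))
m=np.zeros_like(g);m[135:225,170:265]=(g[135:225,170:265]>205)
n,l,st,ce=cv2.connectedComponentsWithStats(m)
for i in range(1,n):
    if st[i,4]>40:
        ys,xs=np.where(l==i);r=cv2.minAreaRect(np.c_[xs,ys].astype(np.float32));w=onz(p,cv2.boxPoints(r),0.04)[:,:2]
        print("col",r,w.mean(0),np.linalg.norm(w[1]-w[0]),np.linalg.norm(w[2]-w[1]),w)
a=cv2.resize(im[130:225,170:265],None,fx=5,fy=5,interpolation=2);b=cv2.resize(im[142:237,300:365],None,fx=5,fy=5,interpolation=2)
cv2.imwrite("pics/crop1.png",np.hstack([a,b])[:,:,::-1])
E
```

```text
[339  92  34  35 620] ((355.2901611328125, 108.90819549560547), (27.026639938354492, 26.740341186523438), 23.629375457763672) 
 [[ 0.7539 -0.1837]
 [ 0.8366 -0.2177]
 [ 0.8034 -0.3002]
 [ 0.7208 -0.2659]] [ 0.7787 -0.2419] 0.08942633124350853 0.08893110416277347
[255 100  21  23 369] ((264.70001220703125, 111.40000915527344), (19.922346115112305, 21.81971549987793), 18.43494987487793) 
 [[0.7349 0.0971]
 [0.8041 0.0764]
 [0.7854 0.014 ]
 [0.7163 0.0349]] [0.7602 0.0556] 0.07219115772982237 0.0651662570597183
[288 100  28  33 567] ((303.0000305175781, 116.5000228881836), (21.920310974121094, 33.23401641845703), 45.0) 
 [[ 0.7322 -0.0066]
 [ 0.8127 -0.082 ]
 [ 0.763  -0.134 ]
 [ 0.6828 -0.0585]] [ 0.7476 -0.0703] 0.11023713963193921 0.07193990592832197
[ 173  139   88   83 4718] ((216.57492065429688, 179.66098022460938), (72.95415496826172, 66.59858703613281), 15.64224624633789) 
 [[0.4559 0.3444]
 [0.6654 0.2943]
 [0.6085 0.0647]
 [0.3992 0.1169]] [0.5323 0.2051] 0.21546355098981054 0.23655938202325802
[ 304  152   71   60 2516] ((338.8262634277344, 181.1114959716797), (41.13663482666
[... 720 characters left out ...]
41.]
col ((200.98587036132812, 173.12594604492188), (8.49686050415039, 39.544456481933594), 14.534454345703125) [0.5486 0.2536] 0.1254299381827105 0.026923351321231567 [[0.4904 0.2803]
 [0.6129 0.2532]
 [0.6069 0.2269]
 [0.4844 0.2541]]
col ((230.26332092285156, 187.01515197753906), (21.767580032348633, 60.463321685791016), 34.6241569519043) [0.5076 0.1596] 0.19149555022822384 0.06917630908922459 [[0.4457 0.2403]
 [0.6069 0.1368]
 [0.5692 0.0788]
 [0.4084 0.1827]]
col ((240.73983764648438, 200.5760498046875), (16.639863967895508, 35.19066619873047), 24.304550170898438) [0.4654 0.1254] 0.11123549169597088 0.05270681491197427 [[0.4242 0.171 ]
 [0.5269 0.1283]
 [0.5066 0.0797]
 [0.404  0.1225]]
```

View pics/crop1.png

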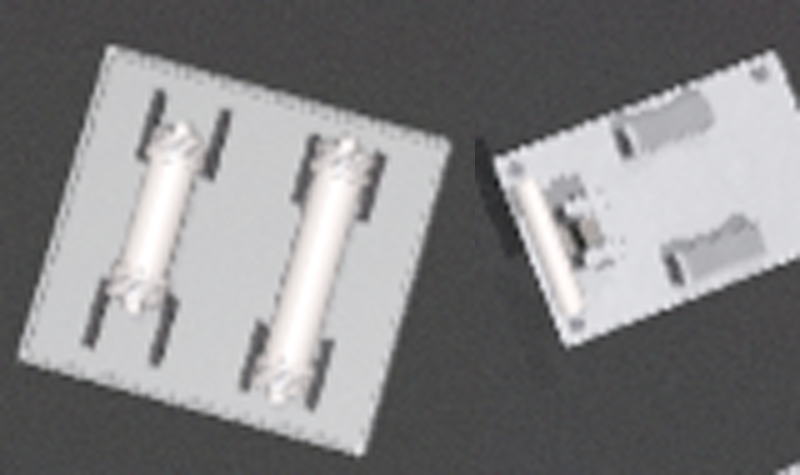

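```bash
cat >> h.py <<'E'
from scipy.spatial.transform import Rotation as Ro
def go(x,y,z,psi,R0=None,p0=None):
    s=ctrl.sense();R=Ro.from_rotvec(s["eef_rot"]);T=Ro.from_euler("z",psi)*Ro.from_euler("x",np.pi)
    if p0 is None:p0=s["tcp_pos"]
    d=R.inv().apply(np.array([x,y,z])-p0);w=(R.inv()*T).as_rotvec()
    print("delta tool",d,"rot",w,"t",s["time_s"]);return d,w
E
python3 - <<'E'
from h import *
p=ctrl.camera_params("wrist");s=ctrl.sense();R=Ro.from_rotvec(s["eef_rot"])
E=p["extrinsics"];print(p["fovy"],p["cx"],p["cy"],"cam in tool",R.inv().apply(E[:3,3]-s["tcp_pos"]),R.inv().as_matrix()@E[:3,:3])
t=ctrl.camera_params("top")
c=onz(t,np.array([[345,140],[280,395],[180,128],[137,303]])/5+[170,130],0.04);print(c)
print("long mid",c[:2].mean(0),"yaw",np.arctan2(*(c[0]-c[1])[1::-1]),np.linalg.norm(c[0]-c[1]),np.linalg.norm(c[2]-c[3]))
go(.56,-.23,.34,.403)
E
```

```text
69.34985488326934 255.4199906384941 192.4464885481442 cam in tool [ 0.0824  0.0006 -0.138 ] [[ 0.0017  0.956   0.2935]
 [ 1.     -0.0018  0.0002]
 [ 0.0007  0.2935 -0.956 ]]
[[0.6004 0.1349 0.04  ]
 [0.4374 0.1711 0.04  ]
 [0.6047 0.2397 0.04  ]
 [0.4928 0.2631 0.04  ]]
long mid [0.5189 0.153  0.04  ] yaw -0.21837008044851997 0.16698081118592645 0.11434477484526503
delta tool [ 0.4315 -0.225  -0.0931] rot [-0.0017  0.0001 -0.0152] t 0.1
```

>>> carry_out --rows "0.048 -0.026 -0.019 0 0 0 0.087;0.048 -0.026 -0.019 0 0 0 0.087;0.048 -0.026 -0.019 0 0 0 0.087;0.048 -0.026 -0.018 0 0 0 0.087;0.048 -0.026 -0.018 0 0 0 0.087"

```text
time_s: 0.72
tcp_pos: [0.4196, -0.389, 0.3408]
eef_rot: [-3.083, -0.605, 0.001]
ft_force: [0.9, -0.8, 0.2]
width: 0.0869
grasp_force: 0.0
```

>>> carry_out --rows "0.048 -0.026 0 0 0 0 0.087;0.048 -0.026 0 0 0 0 0.087;0.048 -0.026 0 0 0 0 0.087;0.048 -0.026 0 0 0 0 0.087;0.045 -0.024 0 0 0 0 0.087"

```text
time_s: 1.35
tcp_pos: [0.5906, -0.1808, 0.3401]
eef_rot: [-3.082, -0.606, 0.001]
ft_force: [0.6, -0.4, -0.1]
width: 0.0871
grasp_force: 0.0
```

>>> carry_out --rows "0 0 0 0 0 0 0.087;0 0 0 0 0 0 0.087"

```text
time_s: 1.6
tcp_pos: [0.5894, -0.183, 0.3399]
eef_rot: [3.083, 0.605, -0.002]
ft_force: [-0.1, -1.0, -0.0]
width: 0.087
grasp_force: 0.0
```

Run:
```python
from h import *
s=ctrl.sense();print(s["tcp_pos"],s["joint_vel"],s["qpos"])
p=ctrl.camera_params("wrist");im=ctrl.capture("wrist");np.save("pics/w1.npy",im);np.save("pics/w1p.npy",p,allow_pickle=True)
h=np.array([.5433,-.2011,0]);c,sn=np.cos(.4027),np.sin(.4027);R=np.array([[c,-sn,0],[sn,c,0],[0,0,1]])
print(proj(p,h+np.array([[0,0,.052],[-.065,-.09,.008],[.065,-.09,.008],[.065,.11,.008],[-.065,.11,.008]])@R.T))
cv2.imwrite("pics/w1.png",cv2.resize(im,None,fx=1.5,fy=1.5)[:,:,::-1])
```

```text
[ 0.5894 -0.183   0.3399] [ 0.0245 -0.0096  0.0223  0.002   0.0029  0.0015 -0.0003] [ 0.5948  0.2519 -0.4189  1.3749  0.1024  1.5373 -0.9989]
[[254.6576 192.8925]
 [304.5441 219.1414]
 [307.5396 147.7079]
 [189.1452 149.273 ]
 [195.095  220.4566]]
```

View pics/w1.png

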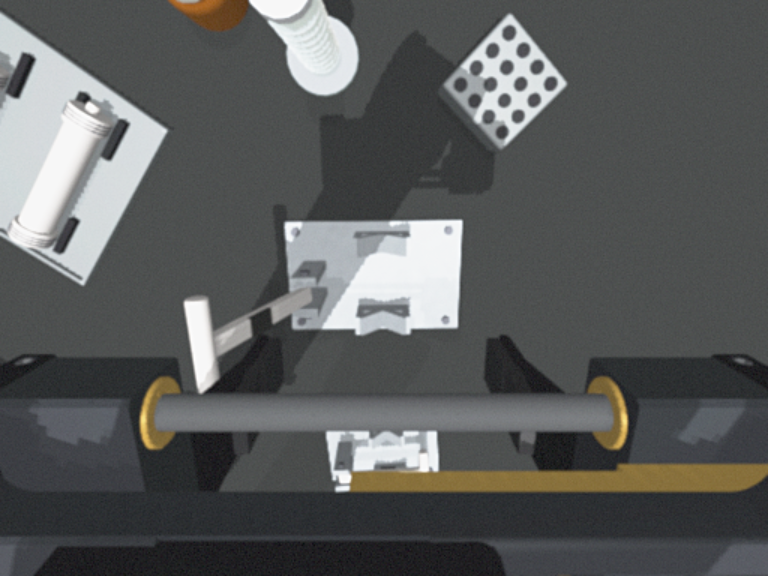

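Wrist view (1.5x scale): the big holder's base corners are at (286,221), (463,219), (458,327) and (292,329), within 2 px of the prediction. The arm leans away with its bar at (200,343). The long column is visible at the left, from (88,105) to (32,240). Next I move over the tray.

>>> carry_out --rows "0.018 -0.051 0 0 0 0 0.087;0.018 -0.051 0 0 0 0 0.087;0.018 -0.051 0 0 0 0 0.087;0.018 -0.051 0 0 0 0 0.087;0.018 -0.051 0 0 0 0 0.087"

```text
time_s: 2.28
tcp_pos: [0.5764, 0.0869, 0.3407]
eef_rot: [3.083, 0.599, 0.001]
ft_force: [0.9, -0.0, 0.1]
width: 0.0865
grasp_force: 0.0
```

>>> carry_out --rows "0.018 -0.051 0 0 0 0 0.087;0 0 0 0 0 0.155 0.087;0 0 0 0 0 0.155 0.087;0 0 0 0 0 0.155 0.087;0 0 0 0 0 0.155 0.087"

```text
time_s: 2.9
tcp_pos: [0.5743, 0.1393, 0.3405]
eef_rot: [3.118, -0.377, 0.0]
ft_force: [0.9, -0.1, -0.4]
width: 0.0872
grasp_force: 0.0
```

>>> carry_out --rows "0 0 0.04 0 0 0 0.087;0 0 0 0 0 0 0.087;0 0 0 0 0 0 0.087"

```text
time_s: 3.28
tcp_pos: [0.5745, 0.1406, 0.3017]
eef_rot: [3.12, -0.367, 0.002]
ft_force: [-0.4, 0.3, 0.2]
width: 0.0873
grasp_force: 0.0
```

Run:
```python
from h import *
q=np.load("pics/w1p.npy",allow_pickle=True).item()
w=onz(q,np.array([[292,329],[458,327],[463,219],[286,221]])/1.5,.008);c=w.mean(0)
print(w,c);v=(w[3]+w[0]-w[1]-w[2]);yaw=np.arctan2(v[1],v[0])-np.pi/2;print("holder",c[:2]-.01*np.array([-np.sin(yaw),np.cos(yaw)]),yaw,[np.linalg.norm(w[i]-w[i-1]) for i in range(4)])
print("saddle tops",onz(q,np.array([[383,241],[384,315]])/1.5,.045))
s=ctrl.sense();print(s["tcp_pos"],s["eef_rot"],s["qpos"])
p=ctrl.camera_params("wrist");im=ctrl.capture("wrist")
g=cv2.cvtColor(im,cv2.COLOR_RGB2GRAY)
print(proj(p,[.519,.153,.04]))
cv2.imwrite("pics/w2.png",cv2.resize(im,None,fx=1.5,fy=1.5)[:,:,::-1])
```

```text
[[ 0.4422 -0.1239  0.008 ]
 [ 0.5213 -0.3097  0.008 ]
 [ 0.6417 -0.2589  0.008 ]
 [ 0.5641 -0.0758  0.008 ]] [ 0.5423 -0.1921  0.008 ]
holder [ 0.5462 -0.2013] 0.40174361683020554 [np.float64(0.1310521907819711), np.float64(0.2019619365544242), np.float64(0.13061832860052372), np.float64(0.19893679483970592)]
saddle tops [[ 0.5909 -0.1827  0.045 ]
 [ 0.5145 -0.2153  0.045 ]]
[0.5745 0.1406 0.3017] [ 3.12   -0.3666  0.0017] [ 0.187   0.2157 -0.5552  1.5046  0.1144  1.4528 -2.1758]
[[256.1986 202.9922]]
```

View pics/w2.png

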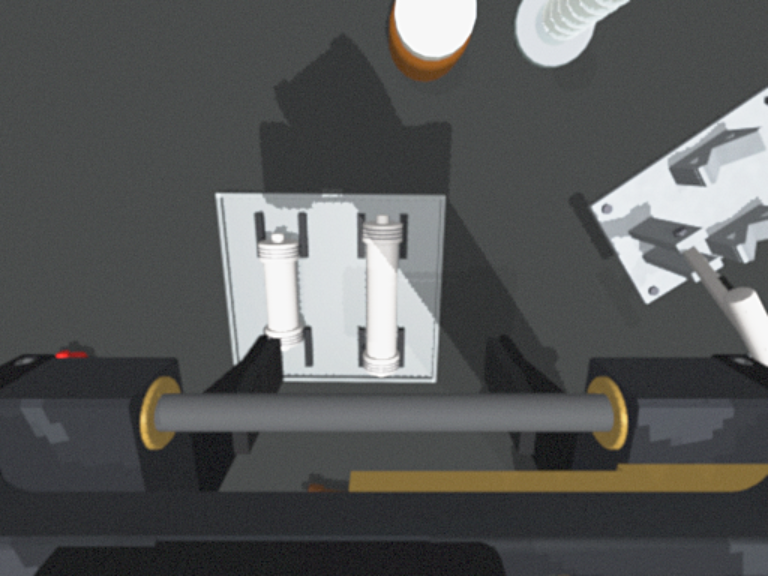

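Wrist view over the tray (1.5x scale): the long column's barrel runs from (383,243) to (382,352), with caps from row 220 to row 373. It is almost aligned with the tool. The short column is at (282,290).

Run:
```python
from h import *
p=ctrl.camera_params("wrist")
b=onz(p,np.array([[383,243],[382,352]])/1.5,.042);print("barrel",b,b.mean(0),np.linalg.norm(b[0]-b[1]),np.arctan2(*(b[0]-b[1])[1::-1]))
t=onz(p,np.array([[217,194],[445,197],[437,381],[237,379]])/1.5,.012);v=t[0]+t[3]-t[1]-t[2];print("tray",t.mean(0),np.arctan2(v[1],v[0])-np.pi/2,np.linalg.norm(v)/2)
m=b.mean(0);go(m[0],m[1],.12,-.228)
```

```text
barrel [[0.5816 0.1402 0.042 ]
 [0.4693 0.1678 0.042 ]] [0.5254 0.154  0.042 ] 0.115684651005844 -0.24090249559035748
tray [0.5339 0.2056 0.012 ] -0.2432995904656361 0.2300736914072598
delta tool [-0.0514 -0.0011  0.182 ] rot [-0.0007 -0.002  -0.0055] t 3.325
```

>>> carry_out --rows "-0.018 0 0.045 0 0 0 0.087;-0.018 0 0.045 0 0 0 0.087;-0.018 -0.001 0.045 0 0 0 0.087;0 0 0.045 0 0 0 0.087;0 0 0.03 0 0 0 0.087" --newtons 30

```text
time_s: 3.95
tcp_pos: [0.522, 0.1548, 0.0901]
eef_rot: [3.12, -0.364, 0.001]
ft_force: [-0.3, -0.7, -0.4]
width: 0.0865
grasp_force: 0.0
```

>>> carry_out --rows "0 0 0.02 0 0 0.004 0.087;0 0 0.018 0 0 0 0.087;0 0 0.018 0 0 0 0.087;0 0 0 0 0 0 0.087;0 0 0 0 0 0 0.087"

```text
time_s: 4.58
tcp_pos: [0.5223, 0.1552, 0.0351]
eef_rot: [-3.119, 0.37, -0.001]
ft_force: [-0.1, 0.2, 0.0]
width: 0.087
grasp_force: 0.0
```

Run:
```python
from h import *
s=ctrl.sense();print(s["ft_force"],s["width"]);go(.523,.1545,.036,-.238)
P,e=two(ctrl.camera_params("scene"),[217,201],ctrl.camera_params("top"),[315,191]);print("bar",P,e)
a=.402;d=P[:2]-[.5455,-.2015];y=-np.sin(a)*d[0]+np.cos(a)*d[1];print("holder x",np.cos(a)*d[0]+np.sin(a)*d[1],"y",y,"angle",np.arctan2(P[2]-.074,.078-y),np.hypot(P[2]-.074,y-.078))
```

```text
[-0.1244  0.2244  0.0234] 0.08699715317624215
delta tool [ 0.0009  0.0005 -0.0009] rot [-0.0004 -0.0009  0.0019] t 4.575
bar [ 0.4938 -0.0822  0.2025] 0.003934853229193376
holder x -0.0009265822665915913 y 0.12999176379051716 angle 1.9553613011661717 0.13858708072465772
```

>>> carry_out --rows "0 0 0 0 0 0 0.02;0 0 0 0 0 0 0.02;0 0 0 0 0 0 0.02;0 0 0 0 0 0 0.02;0 0 0 0 0 0 0.02" --newtons 40

```text
time_s: 5.2
tcp_pos: [0.5217, 0.155, 0.0345]
eef_rot: [3.12, -0.37, -0.0]
ft_force: [0.2, -0.6, 0.3]
width: 0.0446
grasp_force: 0.0
```

>>> carry_out --rows "0 0 0 0 0 0 0.02;0 0 0 0 0 0 0.02;0 0 -0.01 0 0 0 0.02;0 0 -0.02 0 0 0 0.02;0 0 -0.03 0 0 0 0.02"

```text
time_s: 5.82
tcp_pos: [0.5209, 0.1547, 0.0952]
eef_rot: [3.119, -0.37, -0.003]
ft_force: [0.6, -1.2, -5.1]
width: 0.0308
grasp_force: 40.0
```

>>> carry_out --rows "0 0 -0.05 0 0 0 0.02;0 0 -0.05 0 0 0 0.02;0 0 -0.05 0 0 0 0.02;0 0 -0.05 0 0 0 0.02;0 0 -0.03 0 0 0 0.02"

```text
time_s: 6.45
tcp_pos: [0.5218, 0.1556, 0.3287]
eef_rot: [-3.119, 0.369, -0.007]
ft_force: [-0.2, -0.3, -5.7]
width: 0.0308
grasp_force: 40.0
```

>>> carry_out --rows "0 0 0 0 0 0 0.02;0 0 0 0 0 0 0.02"

```text
time_s: 6.7
tcp_pos: [0.5208, 0.1547, 0.3232]
eef_rot: [3.119, -0.37, -0.003]
ft_force: [-0.3, 0.0, -6.1]
width: 0.031
grasp_force: 40.0
```

Run:
```python
from h import *
s=ctrl.sense();print(s["tcp_pos"],s["width"],s["grasp_force"],s["ft_force"])
p=ctrl.camera_params("wrist");im=ctrl.capture("wrist")
R=Ro.from_rotvec(s["eef_rot"])
X=s["tcp_pos"]+R.apply(np.array([[.061,0,-.007],[-.061,0,-.007],[.079,0,-.01],[0,0,.009]]));print(proj(p,X))
cv2.imwrite("pics/w3.png",cv2.resize(im,None,fx=1.5,fy=1.5)[:,:,::-1])
go(.5466,-.204,.3,.402)
```

```text
[0.5208 0.1547 0.3232] 0.03100954362856591 39.989755153656006 [-0.259   0.0227 -6.1462]
[[256.1834 154.5419]
 [255.6952 356.0236]
 [256.293  115.3107]
 [255.8881 252.4907]]
delta tool [0.1091 0.3425 0.0229] rot [ 0.0007  0.0034 -0.638 ] t 6.75
```

View pics/w3.png

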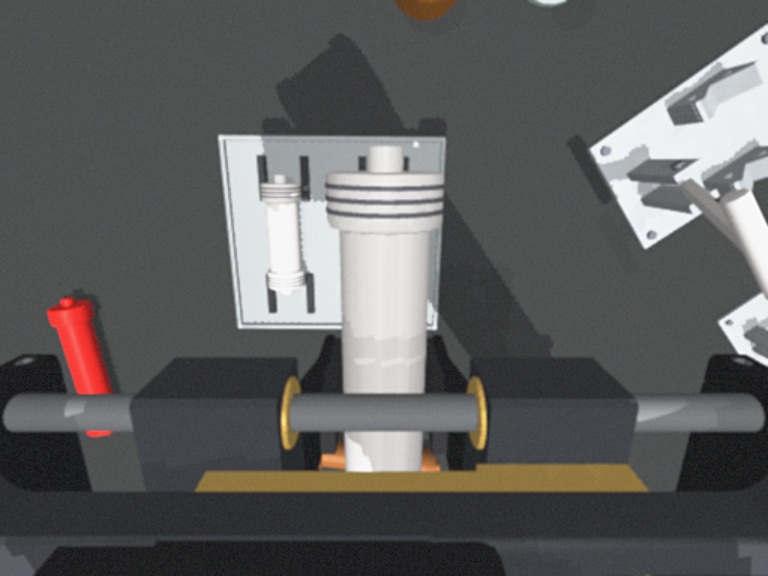

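The column is held straight, with its cap at (385,173–232). That matches the prediction for a centred grasp to about 1 mm. Next I carry it over the holder.

>>> carry_out --rows "0.01 0.03 0 0 0 0 0.02;0.016 0.05 0 0 0 0 0.02;0.016 0.05 0 0 0 0 0.02;0.016 0.05 0 0 0 0 0.02;0.016 0.05 0 0 0 0 0.02"

```text
time_s: 7.38
tcp_pos: [0.5389, -0.0875, 0.3224]
eef_rot: [-3.12, 0.37, 0.005]
ft_force: [0.9, -1.1, -5.9]
width: 0.0313
grasp_force: 40.0
```

>>> carry_out --rows "0.016 0.05 0 0 0 0 0.02;0.016 0.05 0 0 0 0 0.02;0.003 0.012 0 0 0 0 0.02;0 0 0 0 0 -0.16 0.02;0 0 0 0 0 -0.16 0.02"

```text
time_s: 8.0
tcp_pos: [0.547, -0.2023, 0.3223]
eef_rot: [-3.136, -0.14, 0.005]
ft_force: [0.2, 0.1, -5.2]
width: 0.0312
grasp_force: 40.0
```

>>> carry_out --rows "0 0 0 0 0 -0.16 0.02;0 0 0 0 0 -0.158 0.02;0 0 0 0.15 0 0 0.02;0 0 0 0.15 0 0 0.02;0 0 0 0 0 0 0.02"

```text
time_s: 8.62
tcp_pos: [0.5471, -0.206, 0.3203]
eef_rot: [-2.789, -0.561, 0.092]
ft_force: [-1.1, -0.1, -5.2]
width: 0.0311
grasp_force: 40.0
```

```bash
cat >> h.py <<'E'
H=np.array([.5455,-.2015,0]);RH=Ro.from_euler("z",.402)
def st():
    s=ctrl.sense();R=Ro.from_rotvec(s["eef_rot"]);L=RH.inv()
    print("t",s["time_s"],"tcp in holder",L.apply(s["tcp_pos"]-H),"tool axes in holder\n",(L*R).as_matrix(),"F hold",L.apply(s["ft_force"]),"w",s["width"],s["grasp_force"])
    return s,R,L
E
python3 - <<'E'
from h import *
s,R,L=st();ax=s["tcp_pos"]+R.apply([0,0,.009]);d=L.apply(ax-H);print("col in holder",d)
print("tool delta to .04 above seat",(L*R).inv().apply(np.array([0,0,.092])-d),"q",s["qpos"])
E
```

```text
t 8.625 tcp in holder [-0.0003 -0.0048  0.3203] tool axes in holder
 [[ 1.     -0.0058 -0.0033]
 [-0.0045 -0.9546  0.298 ]
 [-0.0049 -0.2979 -0.9546]] F hold [-1.024   0.316  -5.2341] w 0.031122702467941712 39.98607158660889
col in holder [-0.0003 -0.0021  0.3117]
tool delta to .04 above seat [0.0014 0.0635 0.2104] q [ 0.6683  0.3419 -0.3171  1.3244 -0.1117  1.7031 -0.8198]
```

>>> carry_out --rows "0 0.013 0.042 0 0 0 0.02;0 0.013 0.042 0 0 0 0.02;0 0.013 0.042 0 0 0 0.02;0 0.012 0.042 0 0 0 0.02;0.001 0.012 0.042 0 0 0 0.02"

```text
time_s: 9.25
tcp_pos: [0.5479, -0.1994, 0.1043]
eef_rot: [-2.792, -0.573, 0.085]
ft_force: [1.3, 0.2, -5.3]
width: 0.0312
grasp_force: 40.0
```

>>> carry_out --rows "0 0 0 0 0 0 0.02;0 0 0 0 0 0 0.02"

```text
time_s: 9.5
tcp_pos: [0.549, -0.2003, 0.1073]
eef_rot: [-2.791, -0.571, 0.083]
ft_force: [0.3, -0.4, -4.9]
width: 0.031
grasp_force: 40.0
```

Run:
```python
from h import *
s,R,L=st();ax=s["tcp_pos"]+R.apply([0,0,.009]);d=L.apply(ax-H);print("col in holder",d)
print("to 10mm above",(L*R).inv().apply(np.array([0,0,.062])-d))
a=ctrl.capture("scene")[200:350,130:280];b=ctrl.capture("wrist")
a=cv2.resize(a,(384,384),interpolation=2)
cv2.imwrite("pics/p1.png",np.hstack([a,b[:,90:450]])[:,:,::-1])
```

```text
t 9.5 tcp in holder [ 0.0036 -0.0003  0.1073] tool axes in holder
 [[ 1.      0.0017  0.0016]
 [ 0.0012 -0.9561  0.293 ]
 [ 0.002  -0.293  -0.9561]] F hold [ 0.1776 -0.4708 -4.9347] w 0.031011070545444077 39.98686730861664
col in holder [0.0037 0.0023 0.0987]
to 10mm above [-0.0037  0.013   0.0344]
```

View pics/p1.png

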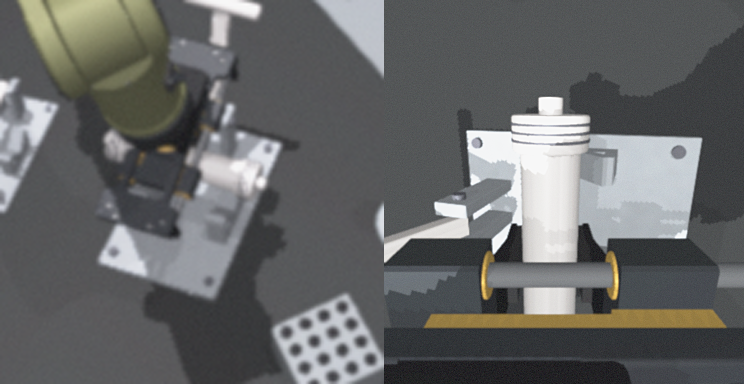

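The crop shows the column over the saddles, with the arm still open and clear. In the wrist view the base plate's far corners are at original pixels (172,130) and (408,138), which I use as a close check of the holder pose.

Run:
```python
from h import *
p=ctrl.camera_params("wrist")
w=onz(p,[[173,130],[408,138]],.008);print("corner meas holder",RH.inv().apply(w-H),"expect .065,.11/-.09")
```

```text
corner meas holder [[ 0.0658  0.11    0.008 ]
 [ 0.0649 -0.0891  0.008 ]] expect .065,.11/-.09
```

>>> carry_out --rows "-0.002 0.005 0.012 0 0 0 0.02;-0.002 0.005 0.012 0 0 0 0.02;0 0.003 0.01 0 0 0 0.02;0 0 0 0 0 0 0.02;0 0 0 0 0 0 0.02"

```text
time_s: 10.22
tcp_pos: [0.5454, -0.2046, 0.069]
eef_rot: [-2.789, -0.568, 0.085]
ft_force: [0.0, 0.3, -4.9]
width: 0.0313
grasp_force: 40.0
```

Run:
```python
from h import *
s,R,L=st();ax=s["tcp_pos"]+R.apply([0,0,.009]);d=L.apply(ax-H);print("col in holder",d)
print("to seat",(L*R).inv().apply(np.array([0,0,.052])-d))
```

```text
t 10.225 tcp in holder [-0.0013 -0.0028  0.069 ] tool axes in holder
 [[ 1.     -0.      0.0003]
 [-0.0001 -0.9553  0.2956]
 [ 0.0003 -0.2956 -0.9553]] F hold [ 0.1279  0.2551 -4.8831] w 0.03132730288389993 39.986679553985596
col in holder [-0.0013 -0.0001  0.0604]
to seat [0.0013 0.0024 0.0081]
```

>>> carry_out --rows "0.001 0.001 0.003 0 0 0 0.02;0 0.001 0.002 0 0 0 0.02;0 0 0.001 0 0 0 0.02;0 0 0 0 0 0 0.02"

```text
time_s: 10.72
tcp_pos: [0.5461, -0.2042, 0.0627]
eef_rot: [-2.789, -0.568, 0.086]
ft_force: [-0.4, 0.7, -5.2]
width: 0.0307
grasp_force: 40.0
```

>>> carry_out --rows "0 0 0.001 0 0 0 0.02;0 0.001 0.001 0 0 0 0.02;0 0 0 0 0 0 0.02;0 0 0 0 0 0 0.02"

```text
time_s: 11.22
tcp_pos: [0.5461, -0.2035, 0.0618]
eef_rot: [-2.787, -0.569, 0.087]
ft_force: [-4.1, 4.0, 6.2]
width: 0.0312
grasp_force: 40.0
```

Run:
```python
from h import *
s,R,L=st();ax=s["tcp_pos"]+R.apply([0,0,.009]);d=L.apply(ax-H);print("col in holder",d)
print("to seat",(L*R).inv().apply(np.array([0,0,.052])-d))
```

```text
t 11.225 tcp in holder [-0.0002 -0.0021  0.0618] tool axes in holder
 [[ 1.      0.0007 -0.0002]
 [ 0.0008 -0.9547  0.2975]
 [-0.     -0.2975 -0.9547]] F hold [-2.2282  5.251   6.2343] w 0.031245327003259132 39.98862326145172
col in holder [-0.0002  0.0006  0.0532]
to seat [0.0002 0.0009 0.0009]
```

>>> carry_out --rows "0 -0.001 0.001 0 0 0 0.02;0 0 0 0 0 0 0.02;0 0 0 0 0 0 0.02" --newtons 15

```text
time_s: 11.6
tcp_pos: [0.546, -0.2026, 0.0609]
eef_rot: [-2.788, -0.569, 0.085]
ft_force: [-2.9, 2.3, 5.6]
width: 0.0315
grasp_force: 15.0
```

>>> carry_out --rows "0 0 0 0 0 0 0.02;0 0 0 0 0 0 0.02" --newtons 5

```text
time_s: 11.85
tcp_pos: [0.5458, -0.2021, 0.06]
eef_rot: [-2.787, -0.569, 0.086]
ft_force: [-2.8, 4.4, 2.3]
width: 0.0316
grasp_force: 5.0
```

Run:
```python
from h import *
s,R,L=st();ax=s["tcp_pos"]+R.apply([0,0,.009]);d=L.apply(ax-H);print("col in holder",d)
```

```text
t 11.85 tcp in holder [ 0.     -0.0007  0.06  ] tool axes in holder
 [[ 1.      0.0007  0.0002]
 [ 0.0006 -0.9548  0.2974]
 [ 0.0004 -0.2974 -0.9548]] F hold [-0.8539  5.125   2.3215] w 0.03162796447676407 4.999036677181721
col in holder [0.     0.002  0.0514]
```

>>> carry_out --rows "0 0 0 0 0 0 0.036;0 0 0 0 0 0 0.045;0 0 0 0 0 0 0.06;0 0 0 0 0 0 0.06;0 0 0 0 0 0 0.06"

```text
time_s: 12.48
tcp_pos: [0.5458, -0.204, 0.0599]
eef_rot: [-2.79, -0.568, 0.085]
ft_force: [1.2, 0.4, -0.3]
width: 0.0588
grasp_force: 0.0
```

>>> carry_out --rows "0 0 0 0 0 0 0.06;0 0 -0.005 0 0 0 0.06;0 0 -0.02 0 0 0 0.06;0 0 -0.04 0 0 0 0.06;0 0 -0.05 0 0 0 0.06"

```text
time_s: 13.1
tcp_pos: [0.5586, -0.2347, 0.1703]
eef_rot: [-2.788, -0.568, 0.088]
ft_force: [-0.0, -0.3, 0.1]
width: 0.0601
grasp_force: 0.0
```

>>> carry_out --rows "0 0 -0.055 0 0 0 0.06;0 0 -0.055 0 0 0 0.06;0 0 -0.04 -0.15 0 0 0.02;0 0 0 -0.15 0 0 0;0 0 0 0 0 0 0"

```text
time_s: 13.72
tcp_pos: [0.5765, -0.2723, 0.315]
eef_rot: [3.076, 0.634, 0.003]
ft_force: [-0.9, -0.2, 0.2]
width: 0.0374
grasp_force: 0.0
```

Run:
```python
from h import *
s,R,L=st()
b=ctrl.capture("wrist");a=ctrl.capture("scene");p=ctrl.camera_params("wrist")
print("seat barrel ends px",proj(p,H+RH.apply([[.061,0,.068],[-.061,0,.068],[.079,0,.072],[-.079,0,.072]])))
a=cv2.resize(a[190:340,140:290],(384,384),interpolation=2)
cv2.imwrite("pics/p2.png",np.hstack([a,b[:,110:420]])[:,:,::-1]);np.save("pics/w4.npy",b)
```

```text
t 13.725 tcp in holder [ 0.0009 -0.0773  0.315 ] tool axes in holder
 [[ 1.      0.0045  0.0018]
 [ 0.0045 -1.     -0.0009]
 [ 0.0018  0.0009 -1.    ]] F hold [-0.9168  0.2077  0.1544] w 0.03738673358393272 0.0
seat barrel ends px [[195.4954 122.8838]
 [200.6607 208.3301]
 [194.0008 108.8807]
 [200.836  220.7325]]
```

View pics/p2.png

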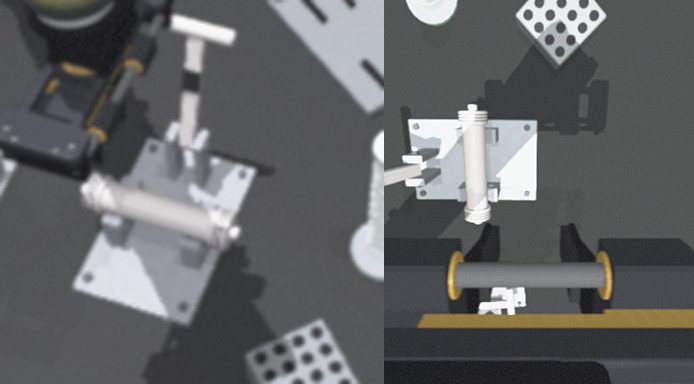

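Run:
```python
from h import *
p=ctrl.camera_params("wrist");b=ctrl.capture("wrist")
print("corners pred",proj(p,H+RH.apply([[.065,.11,.008],[.065,-.09,.008],[-.065,-.09,.008],[-.065,.11,.008]])).round(1).tolist())
print("barrel pred",proj(p,H+RH.apply([[.061,0,.068],[-.061,0,.068],[0,.016,.052],[0,-.016,.052],[.02,.016,.052],[.02,-.016,.052]])).round(1).tolist())
c=cv2.resize(b[95:235,125:275],None,fx=4,fy=4,interpolation=cv2.INTER_CUBIC);cv2.imwrite("pics/p3.png",c[:,:,::-1])
```

```text
corners pred [[132.2, 118.0], [261.8, 118.2], [261.2, 198.2], [142.2, 198.0]]
barrel pred [[195.5, 122.9], [200.7, 208.3], [189.4, 165.3], [211.3, 165.3], [188.5, 151.6], [210.7, 151.6]]
```

View pics/p3.png

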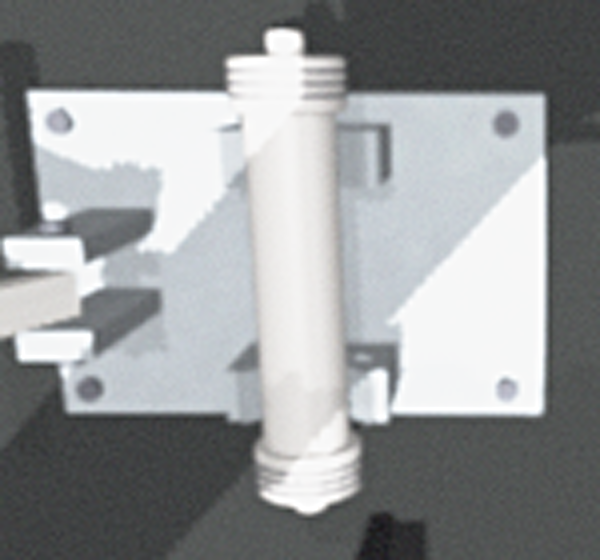

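Seated: the base corners and barrel edges (189–211 at row 165) match the prediction to within 1 px, the caps straddle the saddles, and the hand is clear. Now the closed fingers go behind the bar.

>>> carry_out --rows "0 -0.049 0 0 0 0 0;0 -0.049 0 0 0 0 0;0 -0.049 0 0 0 0 0;0 -0.049 0 0 0 0 0;0 -0.049 0 0 0 0 0"

```text
time_s: 14.5
tcp_pos: [0.4802, -0.05, 0.3123]
eef_rot: [-3.077, -0.623, 0.003]
ft_force: [0.1, 0.3, -0.3]
width: 0.0003
grasp_force: 0.0
```

>>> carry_out --rows "0 0 0 0 0 0 0;0 0 0.04 0 0 0 0;0 0 0.04 0 0 0 0;0 0 0.035 0 0 0 0;0 0 0 0 0 0 0"

```text
time_s: 15.12
tcp_pos: [0.4789, -0.0517, 0.1949]
eef_rot: [-3.076, -0.622, 0.011]
ft_force: [-0.4, -0.5, 0.1]
width: 0.0002
grasp_force: 0.0
```

Run:
```python
from h import *
st()
```

```text
t 15.125 tcp in holder [-0.0027  0.1639  0.1949] tool axes in holder
 [[ 1.    -0.003 -0.006]
 [-0.003 -1.     0.005]
 [-0.006 -0.005 -1.   ]] F hold [-0.5226 -0.3142  0.1333] w 0.00020946422421675175 0.0
```

>>> carry_out --rows "0 0.015 0 0 0 0 0;0 0.02 0 0 0 0 0;0 0.02 0 0 0 0 0;0 0.02 0 0 0 0 0;0 0.02 0 0 0 0 0"

```text
time_s: 15.75
tcp_pos: [0.5179, -0.1389, 0.1976]
eef_rot: [-3.078, -0.626, 0.001]
ft_force: [-1.3, 2.2, -1.4]
width: 0.0007
grasp_force: 1.2
```

>>> carry_out --rows "0 0.02 0.002 0 0 0 0;0 0.02 0.004 0 0 0 0;0 0.015 0.008 0 0 0 0;0 0.015 0.01 0 0 0 0;0 0.01 0.01 0 0 0 0"

```text
time_s: 16.38
tcp_pos: [0.5492, -0.2123, 0.1631]
eef_rot: [3.078, 0.626, -0.0]
ft_force: [-1.1, 1.9, 0.4]
width: 0.0006
grasp_force: 0.7
```

Run:
```python
from h import *
st()
b=ctrl.capture("wrist");a=ctrl.capture("scene")
a=cv2.resize(a[160:310,130:280],(384,384),interpolation=2)
cv2.imwrite("pics/p4.png",np.hstack([a,b[:,80:440]])[:,:,::-1])
```

```text
t 16.375 tcp in holder [-0.0008 -0.0114  0.1631] tool axes in holder
 [[ 1.     -0.0007 -0.0003]
 [-0.0007 -1.     -0.0003]
 [-0.0003  0.0003 -1.    ]] F hold [-0.2477  2.1879  0.3979] w 0.0005650975483973361 0.6694439565762877
```

View pics/p4.png

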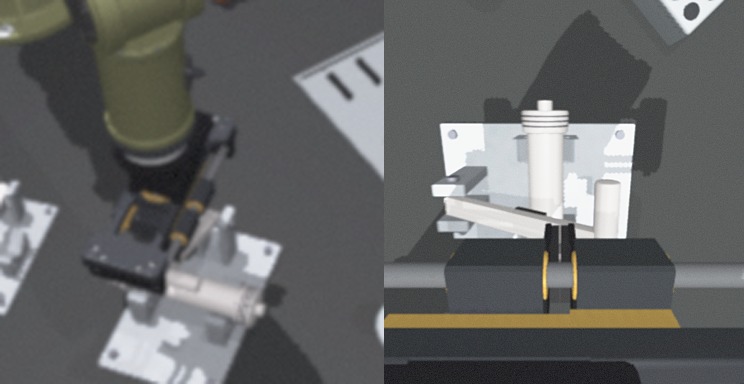

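The arm is about 0.5–0.6 rad from level, with the fingers on its upper side and the column still seated (cap at original (241,120)). From here I press downward.

>>> carry_out --rows "0 0.006 0.01 0 0 0 0;0 0.006 0.01 0 0 0 0;0 0.006 0.01 0 0 0 0;0 0.006 0.01 0 0 0 0;0 0 0.008 0 0 0 0"

```text
time_s: 17.1
tcp_pos: [0.5585, -0.2345, 0.1153]
eef_rot: [3.078, 0.625, 0.0]
ft_force: [-0.0, -0.6, 1.0]
width: 0.0007
grasp_force: 0.6
```

>>> carry_out --rows "0 0 0.005 0 0 0 0;0 0 0.003 0 0 0 0;0 0 0 0 0 0 0"

```text
time_s: 17.48
tcp_pos: [0.5582, -0.2331, 0.1078]
eef_rot: [-3.078, -0.627, 0.0]
ft_force: [0.4, -0.7, 0.2]
width: 0.0004
grasp_force: 0.0
```

Run:
```python
from h import *
st()
```

```text
t 17.475 tcp in holder [-0.0006 -0.034   0.1078] tool axes in holder
 [[ 1.     -0.     -0.0002]
 [-0.     -1.      0.0004]
 [-0.0002 -0.0004 -1.    ]] F hold [ 0.1112 -0.7704  0.2407] w 0.00040975897967208746 0.0
```

>>> carry_out --rows "0 0 0.002 0 0 0 0;0 0 0.001 0 0 0 0;0 0 0 0 0 0 0"

```text
time_s: 17.85
tcp_pos: [0.5585, -0.2332, 0.1053]
eef_rot: [3.078, 0.627, 0.0]
ft_force: [-0.9, -0.3, 2.4]
width: 0.0005
grasp_force: 1.1
```

>>> carry_out --rows "0 0 0.001 0 0 0 0;0 0 0 0 0 0 0;0 0 0 0 0 0 0"

```text
time_s: 18.23
tcp_pos: [0.5586, -0.2332, 0.1051]
eef_rot: [3.078, 0.627, 0.0]
ft_force: [-1.7, 1.7, 7.1]
width: 0.0005
grasp_force: 3.5
```

>>> carry_out --rows "0 0 0.001 0 0 0 0;0 0 0 0 0 0 0;0 0 0 0 0 0 0"

```text
time_s: 18.6
tcp_pos: [0.5586, -0.2332, 0.1049]
eef_rot: [3.078, 0.627, 0.0]
ft_force: [-3.6, 2.7, 11.0]
width: 0.0003
grasp_force: 5.7
```

Firm contact with the tip at 80 mm; a level arm's top is at 79 mm, so it is down on the barrel. One more firm press, then I retreat.

>>> carry_out --rows "0 0 0.001 0 0 0 0;0 0 0.001 0 0 0 0;0 0 0 0 0 0 0;0 0 0 0 0 0 0"

```text
time_s: 19.1
tcp_pos: [0.5586, -0.2332, 0.1047]
eef_rot: [3.077, 0.627, 0.0]
ft_force: [-8.6, 2.9, 19.8]
width: 0.0004
grasp_force: 10.1
```

>>> carry_out --rows "0 0 -0.006 0 0 0 0;0 0 -0.02 0 0 0 0;0 0 -0.05 0 0 0 0;0 0 -0.05 0 0 0 0;0 0 -0.05 0 0 0 0"

```text
time_s: 19.73
tcp_pos: [0.5583, -0.2333, 0.2793]
eef_rot: [3.078, 0.627, 0.001]
ft_force: [1.3, 0.4, -0.4]
width: 0.0007
grasp_force: 0.0
```

>>> carry_out --rows "0 0 -0.04 0 0 0 0;0 0 0 0 0 0 0;0 0 0 0 0 0 0"

```text
time_s: 20.1
tcp_pos: [0.5581, -0.2332, 0.3167]
eef_rot: [-3.078, -0.627, 0.001]
ft_force: [-0.4, 0.4, -0.3]
width: -0.0001
grasp_force: 0.0
```

Run:
```python
from h import *
st()
p=ctrl.camera_params("wrist");b=ctrl.capture("wrist")
g=cv2.cvtColor(b,7)
# row scans: barrel edges and cross bar (level: bar axis y=-.06, z=.074)
for nm,P in dict(barL=[.03,-.052,.074],barR=[.03,-.068,.074],bl=[.03,.016,.052],br=[.03,-.016,.052],stub=[.087,0,.058],cap=[.079,0,.072]).items():
    print(nm,proj(p,H+RH.apply(P))[0].round(1))
r=int(round(proj(p,H+RH.apply([.03,0,.06]))[0,1]));u=int(proj(p,H+RH.apply([.03,0,.06]))[0,0]);print(r,u-25,g[r,u-25:u+75])
c=int(proj(p,H+RH.apply([.08,0,.07]))[0,0]);k=int(proj(p,H+RH.apply([.08,0,.07]))[0,1]);print("col",c,k-12,g[k-12:k+14,c])
```

```text
t 20.1 tcp in holder [-0.0008 -0.0341  0.3167] tool axes in holder
 [[ 1.     -0.0001 -0.0005]
 [-0.0001 -1.      0.0003]
 [-0.0005 -0.0003 -1.    ]] F hold [-0.2112  0.5239 -0.3137] w -5.36080758071311e-05 0.0
barL [268.2 146.7]
barR [279.9 146.7]
bl [220.4 144.5]
br [242.6 144.6]
stub [230.1 102.9]
cap [229.3 109.2]
145 205 [206 205 206 205 197 200 201 200 205 201 203 207 205 195 180 192 213 224
 229 231 234 234 238 241 243 244 244 241 239 236 234 236 228 222 212 189
 174 194 207 208 201 201 207 208 200 207 211 212 227 248 248 249 249 247
 246 236 241 249 249 246 250 246 200 184 213 226 234 238 243 241 239 234
 225 229 247 248 247 247 247 247 247 247 249 255 195  89  83  87  90  90
  91  80  92  90  88  90  88  90  88  84]
col 229 96 [ 64  64  64  68  58  65 113 214 252 248 246 245 244 232 239 240 209 200
 237 218 194 233 217 190 234 241]
```

Run:
```python
from station import ctrl
print(ctrl.sign_off())
```

```text
the job is handed in; nothing more can be done
None
```

The long column is seated and centred in the V-saddles to within about 2 mm by the wrist camera, the arm was swung over and pressed down onto it with about 20 N, and the job was handed in at about 20 s; the hand-in gave no verdict.

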